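# Change tools at the bench block: folder home, tight punch rocked free

## Task

Change tools at the bench tool block: slide the bone folder, end first, into the flat slot in the front of the block until it is fully home and let go of it. Then take the steel oblong punch by its shank and free it from its tight leather-lined pocket by rocking it to the left, then to the right, and so on a few times while easing it upward, without lifting, tipping or dragging the loose block. Finish still holding the punch still and upright, just clear above its pocket by no more than about 3 cm, and leave the other tools on the bench where they are.

Things in the scene. Friction and masses are not known exactly. Their poses are not given: they have to be found in the camera images.
- tool_block: Laminated beech tool block, 110 (x) x 184 (y) x 54 (z) mm, 2.6 kg, loose; slides at some 15 N, and an upward pull of 18 N at the pocket tips it. Origin: centre of its underside; -x is its front, +y its left seen from the front. Slot in the front of its left half, pocket in the top of its right half. A pencil (x 40, y 44) and a brush (x 34, y 74) stand fixed at its back, to 0.21 m above the bench.
- slot_mouth (a point): Centre of the mouth of the flat slot in the block's front face, 31 mm above the bench. The slot runs level from here along the block's +x, 82 mm deep to its blind end; it is 30 mm wide (block y) and 10 mm high (floor 26 mm, ceiling 36 mm above the bench).
- folder_center (a point): Centre of the bone folder, a flat ivory strip 144 mm long (its y axis), 22 mm wide (its x), 4 mm thick (z), 20 g, both ends rounded, lying flat left of the block. Either end may go in first. Fully home, 82 mm of it is in the slot and 62 mm sticks out.
- pocket_mouth (a point): Centre of the mouth of the pocket, level with the block's top; 52 mm long (block y), 24 mm deep. Sprung leather cheeks press the foot's broad faces with 25 N each: a straight pull takes about 30 N and tips the block. The foot has 7 mm end play each side and can be rocked along the block's y, 10 degrees each way, 10 N at the shank; while turning it creeps up under a light lift, 3 mm a swing.
- punch_grip (a point): Middle of the upright octagonal shank of the steel oblong punch (220 g), 18 mm across flats, 55 mm long; 74 mm above the punch's lower end. Own axes: x across the foot (the cheeks press along it; fingers may close along it), y along the foot, z up. It may turn a little in the fingers as it is rocked.
- punch_tip (a point): Centre of the punch's lower end, the underside of its foot (38 mm along punch y, 12 mm along punch x, 34 mm high). At the start it sits on the pocket floor, 24 mm below the block's top, the foot lengthways along the block's y.
- punch_head (a point): Centre of the top of the punch's domed striking head (24 mm across), 111 mm above its lower end.
- felt_brush: Bystander: wooden felt brush, 41 x 130 x 36 mm, far behind the block to the right; origin under its centre.
- rounding_jack: Bystander: beech brim-cutting gauge, 34 x 150 x 48 mm, far left behind the bone folder; origin under its centre.
- cream_spool: Bystander: cream thread spool standing upright, 33 mm across, 58 mm high, behind the block to the right; origin under its centre.

How it is judged:
On the way, in this order (a step that is already met when the one before it is completed fails the run):
1. the bone folder is home in the slot and let go (x of folder_center in the frame of tool_block above -0.057 m and y of folder_center in the frame of tool_block between 0.034 and 0.054 m and z of folder_center in the frame of tool_block between 0.024 and 0.04 m and angle between the y axis of folder_center and the x axis of tool_block, either way round below 0.2 rad and contact force between the fingers and bone_folder below 0.05 N), for 0.2 s.
2. the punch is rocked to the left while its foot is in the pocket (y of punch_head in the frame of tool_block above -0.032 m and angle between punch_tip's own z axis and vertical above 0.06 rad and z of punch_tip in the frame of tool_block below 0.046 m).
3. and then to the right (y of punch_head in the frame of tool_block below -0.048 m and angle between punch_tip's own z axis and vertical above 0.06 rad and z of punch_tip in the frame of tool_block below 0.046 m).
At the end, for the whole second after the job is handed in: The fingers hold the punch still, upright within 0.2 rad, its lower end 2 to 40 mm above the block's top and within 30 mm of the pocket's middle, touching the block nowhere; the bone folder is released and home in the slot to within 12 mm of its blind end; the block stands flat on the bench (z of punch_tip in the frame of tool_block between 0.056 and 0.094 m and horizontal distance between punch_tip and pocket_mouth below 0.03 m and angle between punch_tip's own z axis and vertical below 0.2 rad and contact force between the fingers and punch above 2 N and contact force between punch and tool_block below 0.05 N and linear speed of punch below 0.03 m/s and x of folder_center in the frame of tool_block above -0.057 m and y of folder_center in the frame of tool_block between 0.034 and 0.054 m and z of folder_center in the frame of tool_block between 0.024 and 0.04 m and contact force between the fingers and bone_folder below 0.05 N and angle between tool_block's own z axis and vertical below 0.03 rad and height (world z) of tool_block below 0.004 m); the arm keeps its last pose, push and grip.
It fails at once if the block is lifted, tipped or dragged (raised 8 mm, tilted 0.08 rad, moved 40 mm) (height (world z) of tool_block above 0.008 m or angle between tool_block's own z axis and vertical above 0.08 rad or distance of tool_block from where it was at the start of the episode above 0.04 m).
It fails at once if another tool on the bench is pushed more than 30 mm (distance of any of felt_brush, rounding_jack, cream_spool from where it was at the start of the episode above 0.03 m).
It also fails if it takes over 72 s, if anything falls off the work surface, if the arm or the gripper's body presses on something with over 40 N, if the wrist force passes 120 N, or if a joint passes its speed limit or range.

## Robot

A 6-joint arm with a two-finger parallel gripper is mounted at the origin on a cart in front of the work surface, level with it; the furniture and walls round the work are solid. World frame = base frame: x ahead of the robot, y to its left, z up, the work surface at z = 0. Lengths are in m, angles in rad, forces in N, time in s.
With the tool pointing down it reaches from about 0.3 to 0.75 m from the base axis. Payload 8.5 kg.
Tool frame: the origin (TCP) lies midway between the tips of the shut fingers; the grasp point (between the pads) lies 19 mm behind it; y points along the fingers, z is the direction in which the jaws open and shut, and the axes are right-handed (so a half turn about y gives the same grasp; the last joint's range is limited). The gripper opens to 85 mm and grips with 20 to 120 N. Pads are 22 mm wide; open, the fingers measure 114 mm over their backs; the gripper's body (76 mm by 85 mm) begins 54 mm behind the grasp point. The pads swing forward as they close: fully open they stand 13 mm farther back than shut.
Start: joints at [1.082, 0.381, 1.297, -0, 1.464, -0.215], TCP at [0.149, 0.529, 0.231] pointing down, gripper open.
Joint ranges: [-3.11, 3.11], [-0.89, 2.33], [0.22, 2.48], [-1.42, 4.56], [0.17, 2.85], [-2.88, 2.88]. Speed limits (rad/s): [2.39, 2.39, 3.14, 3.14, 3.14, 3.14].

## Interface

Orientations are given as a rotation vector (axis times angle).
In Python, from station import * gives the robot as it stands.
- The arm moves only by the tool apply_moves, never from a script. Its arguments are lists of equal length, an entry for each row: "offset": the shift along the world's x, y, z in m, a list of three; "delta_rot": the turn, a rotation vector about the world's x, y, z in degrees, a list of three. A call has 1 to 12 rows; each row is the pose to reach, as a shift and turn from the pose measured when the call began; what a row does not reach only later rows make up. A row lasts 1/10 s, in which the tool goes at most 50 mm and 8.59 degrees, less where a joint would pass 70% of its speed; a pose out of reach is approached as far as the arm can. A call with a gripper value outside its range is refused whole. "gripper" is the finger opening in m, from 0 to 0.0854, set as the call begins (left out, the last holds). The fingers move at their own pace and stop on an object; the grip force is fixed at half the most. Time passes only in rows, so rows that repeat a pose let the fingers close. It gives the time, the measured TCP pose, the force and the opening at its end, in the units of the state.
- sense(): the state, without advancing time (a new reading comes with each control period).
- grab_frame(name): name is "scene" or "top" or "wrist"; returns a dict with "frame" (384x512x3 uint8, red, green, blue), "K" (3x3 intrinsics, pixels), "extrinsics" (4x4, takes a point from camera to world coordinates). Camera axes: x right, y down, z forward; pixel columns grow to the right and rows downward; lengths in m; the calibration is good to about 2 mm. A picture is of the moment at which its call begins. There is no depth.
- finish_job(): hands the job in, once; it reports no verdict.
The state is a dict: "time_s": time; "q": joint angles; "joint_vel": joint speeds; "effort": joint torques, N m; "position": TCP position; "eef_rot": TCP orientation; "contact_force": force on the tool from outside, world axes, zero at the start; "wrist_torque": the same for the moment, N m; "gripper_width": finger opening in m.
Only numpy, scipy, OpenCV 4.12 (cv2) and the standard library are available. Lean on these libraries where they do the work, as an engineer would, in place of code of your own. Each camera call takes 0.05 s, during which the arm holds its last target.

## Working session

There is one attempt and no reset: what is moved stays moved. The work goes in short steps, Python scripts to look and compute and a tool call to move; the robot and the scene stay as the last step left them, time stands still between calls to the robot, and variables do not carry over. Pictures are saved under pics/ and viewed, and the job is handed in when it is done.

Besides the shell and the picture viewer there is one more tool, called after "Request:" as a command line: name --argument value ..., lists and objects as JSON in quotes. apply_moves: Moves the arm, as the interface text tells. Its arguments: {"type":"object","properties":{"offset":{"type":"array"},"delta_rot":{"type":"array"},"gripper":{"type":"number"}},"required":["offset","delta_rot"]}

```bash
mkdir -p pics; ls; python3 - <<'E'
from station import *
import cv2
s=sense(); print({k:(v if not hasattr(v,'tolist') else v.tolist()) for k,v in s.items()})
for n in ["scene","top","wrist"]:
    f=grab_frame(n); cv2.imwrite(f"pics/{n}0.png",f["frame"][:,:,::-1]); print(n,f["K"],f["extrinsics"])
E
```

```text
pics
{'time_s': 0.0, 'q': [1.08169565351003, 0.3811938106993515, 1.2982852169924974, 9.636218175812371e-06, 1.4636021374259094, -0.21528637808306475], 'joint_vel': [0.0002728470670164342, 0.00029933871397943494, -0.00016905922725030407, -0.0014065220464813393, -0.0017048168246876568, -0.0006493190513421579], 'effort': [-0.0009515258716419339, -44.84517216682434, -23.127670884132385, -0.00027679273443936836, 0.004734031681437045, 2.372533060679416e-05], 'position': [0.14856983983394176, 0.529238632855779, 0.23070470980907537], 'eef_rot': [-1.5614845801235178, 0.21538521264749444, -0.21456226394141786], 'contact_force': [0.1383047378697637, -0.22845349859700212, 0.14269889572960479], 'wrist_torque': [0.026560668169617593, -0.03299012019271938, -0.005087683041065979], 'gripper_width': 0.0853470239427725}
scene [[387.24952591   0.         249.3754251 ]
 [  0.         387.24952591 187.41262273]
 [  0.           0.           1.        ]] [[ 0.82554901 -0.24994807  0.50595929  0.09397037]
 [-0.56425774 -0.37998769  0.73295468 -0.4967999 ]
 [ 0.00905769 -0.89058145 -0.45473359  0.50839637]
 
[... 152 characters left out ...]
    0.           1.        ]] [[-9.37630583e-03 -9.89548045e-01  1.43898406e-01  4.36413139e-01]
 [-9.99955808e-01  9.37703725e-03 -6.73131828e-04  1.47057648e-01]
 [-6.83244425e-04 -1.43898358e-01 -9.89592237e-01  9.64656556e-01]
 [ 0.00000000e+00  0.00000000e+00  0.00000000e+00  1.00000000e+00]]
wrist [[334.68895299   0.         259.53830733]
 [  0.         334.68895299 198.2703525 ]
 [  0.           0.           1.        ]] [[ 2.70400113e-01  9.19156552e-01  2.86417547e-01  7.55191586e-02]
 [ 9.62747678e-01 -2.57900422e-01 -8.12667314e-02  5.50412414e-01]
 [-8.29642316e-04  2.97722362e-01 -9.54652139e-01  3.72622963e-01]
 [ 0.00000000e+00  0.00000000e+00  0.00000000e+00  1.00000000e+00]]
```

View pics/scene0.png

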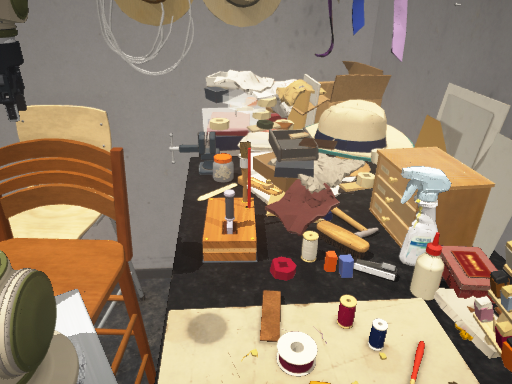

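View pics/top0.png

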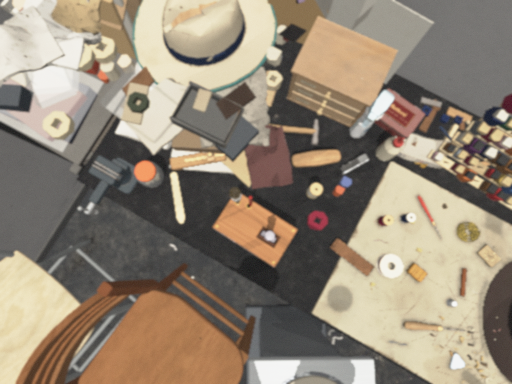

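View pics/wrist0.png

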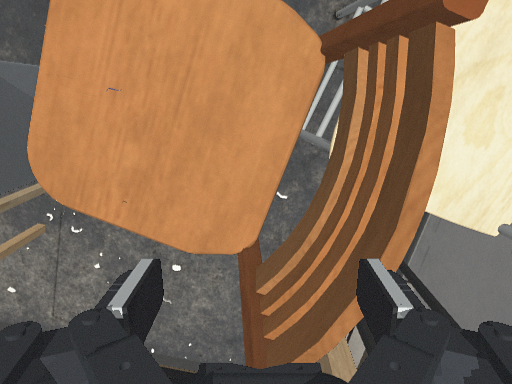

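```bash
cat > h.py <<'E'
import numpy as np, cv2
from station import *
from scipy.spatial.transform import Rotation as R
def ray(f,u,v):
    K,E=f["K"],f["extrinsics"]; d=E[:3,:3]@np.linalg.solve(K,[u,v,1]); return E[:3,3],d
def plane(f,u,v,z):
    o,d=ray(f,u,v); return o+d*(z-o[2])/d[2]
def proj(f,P):
    E=f["extrinsics"]; p=E[:3,:3].T@(np.array(P)-E[:3,3]); q=f["K"]@p; return q[:2]/q[2]
def tri(fs,uvs):
    A=np.zeros((3,3));b=np.zeros(3)
    for f,(u,v) in zip(fs,uvs):
        o,d=ray(f,u,v); d=d/np.linalg.norm(d); M=np.eye(3)-np.outer(d,d); A+=M;b+=M@o
    return np.linalg.solve(A,b)
def crop(f,x0,y0,x1,y1,k,name):
    im=f["frame"][y0:y1,x0:x1,::-1]; cv2.imwrite("pics/"+name,cv2.resize(im,None,fx=k,fy=k,interpolation=cv2.INTER_CUBIC))
E
python3 - <<'E'
from h import *
f=grab_frame("top"); crop(f,150,130,310,280,5,"t1.png")
g=grab_frame("scene"); crop(g,170,130,300,280,5,"s1.png")
for u,v in [(175,172),(181,222)]: print(plane(f,u,v,0.004))
for u,v in [(235,194),(213,227),(278,264),(297,231)]: print(plane(f,u,v,0.054))
E
```

```text
[0.63746035 0.35342446 0.004     ]
[0.50094993 0.3344956  0.004     ]
[0.56801803 0.1876218  0.054     ]
[0.48418732 0.24353176 0.054     ]
[0.39069075 0.08094421 0.054     ]
[0.47211701 0.03130824 0.054     ]
```

View pics/t1.png

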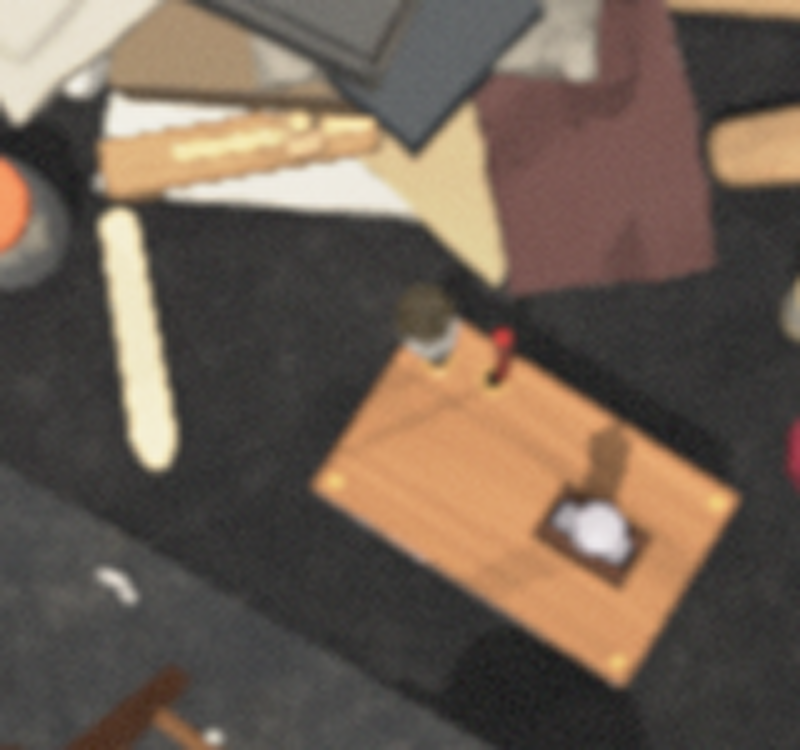

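View pics/s1.png

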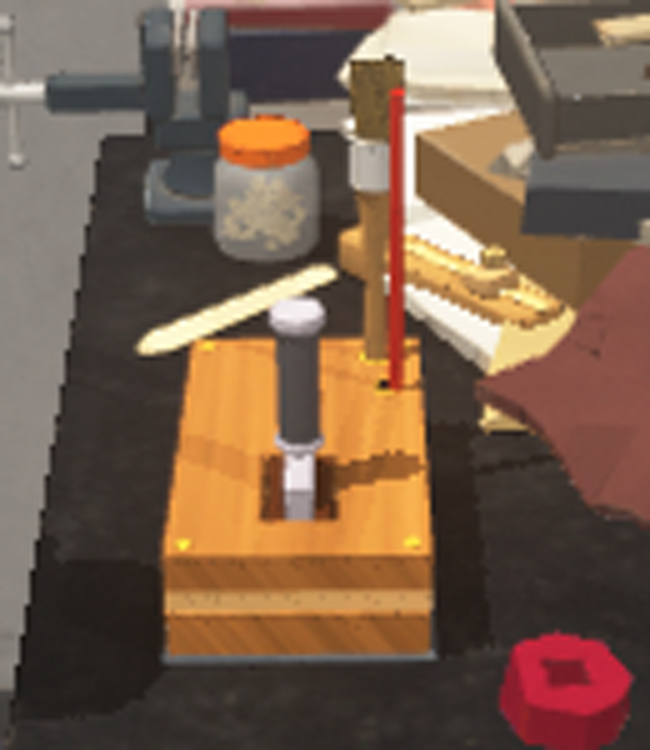

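```bash
python3 - <<'E'
from h import *
f=grab_frame("top"); crop(f,0,200,320,384,2.5,"t2.png")
g=grab_frame("scene"); crop(g,0,100,200,384,2.1,"s2.png")
E
```

```text
(no output)
```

View pics/t2.png

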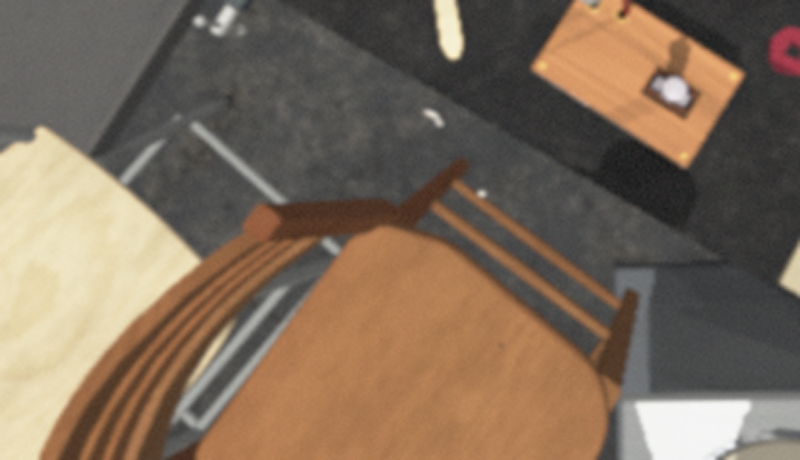

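View pics/s2.png

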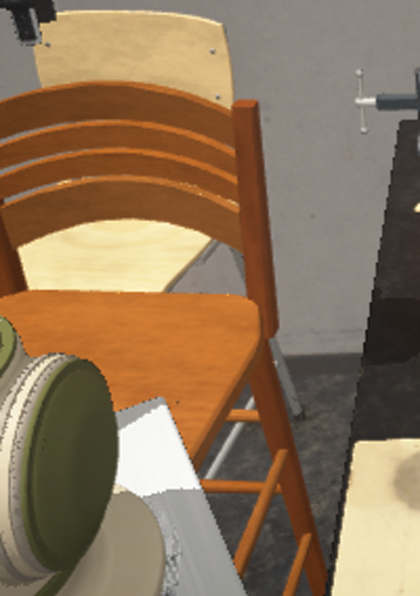

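```bash
python3 - <<'E'
from h import *
f=grab_frame("top"); g=grab_frame("scene")
print("post",tri([f,g],[(103,288),(117,150)]))
print(R.from_rotvec(sense()["eef_rot"]).as_matrix().round(3))
E
```

```text
post [0.34560153 0.48336531 0.13009236]
[[ 0.963 -0.     0.27 ]
 [-0.27  -0.     0.963]
 [-0.    -1.    -0.   ]]
```

Request:
apply_moves --offset '[[0.04, -0.04, 0.02], [0.08, -0.08, 0.03], [0.12, -0.12, 0.03], [0.16, -0.16, 0.03], [0.2, -0.2, 0.03], [0.24, -0.24, 0.03], [0.27, -0.26, 0.03], [0.27, -0.26, 0.03], [0.27, -0.26, 0.03]]' --delta_rot '[[0, 0, 0], [0, 0, 0], [0, 0, 0], [0, 0, 0], [0, 0, 0], [0, 0, 0], [0, 0, 0], [0, 0, 0], [0, 0, 0]]'

```text
time_s: 1.35
position: [0.4211, 0.2672, 0.2609]
eef_rot: [-1.56, 0.218, -0.219]
contact_force: [0.0, 0.7, 0.2]
gripper_width: 0.0853
```

```bash
python3 - <<'E'
from h import *
s=sense();print(s["position"],s["contact_force"],s["time_s"],s["q"])
w=grab_frame("wrist"); crop(w,0,0,512,384,1.5,"w1.png"); np.save("w1.npy",w["extrinsics"])
E
```

```text
[0.42110253 0.26724547 0.26094701] [0.02410802 0.74896106 0.24133397] 1.35 [ 3.28017019e-01  2.69170603e-01  1.37784568e+00 -6.55613514e-04
  1.49466331e+00 -9.64417909e-01]
```

View pics/w1.png

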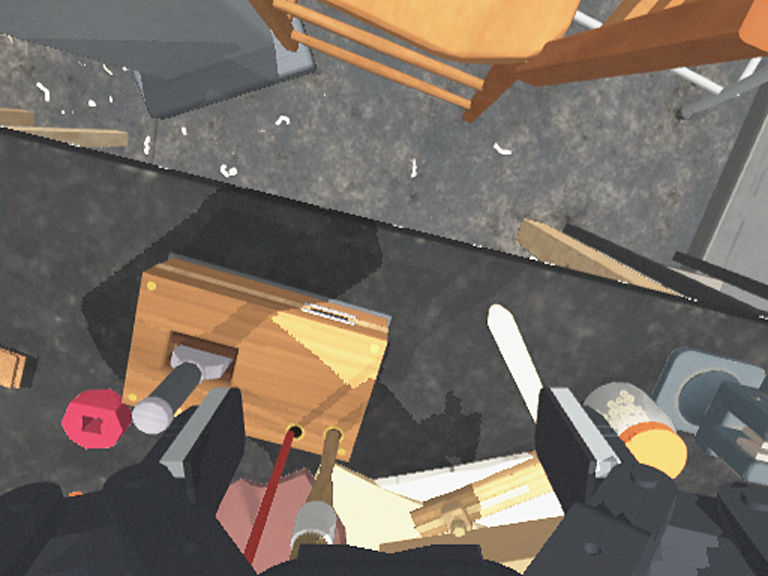

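```bash
python3 - <<'E'
from h import *
w=grab_frame("wrist"); crop(w,70,160,270,310,4,"w2.png"); crop(w,310,190,390,290,6,"w3.png")
E
```

```text
(no output)
```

View pics/w2.png

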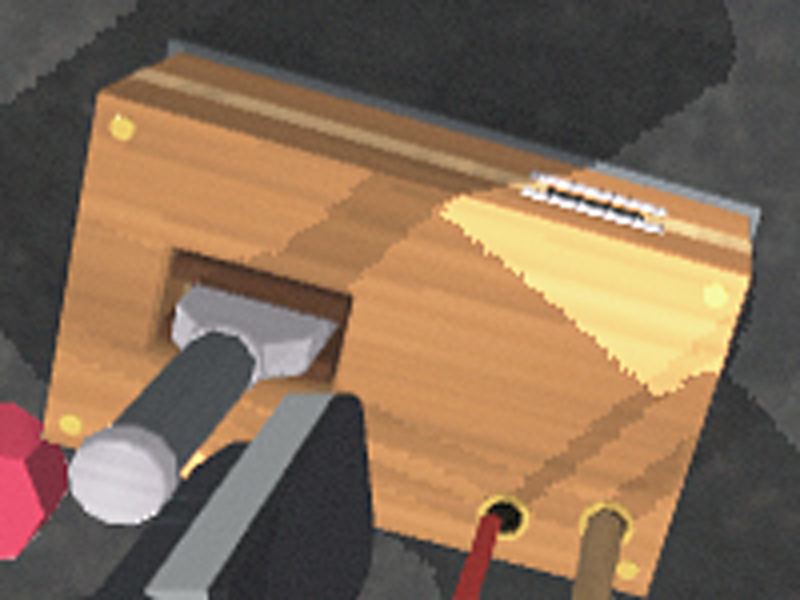

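View pics/w3.png

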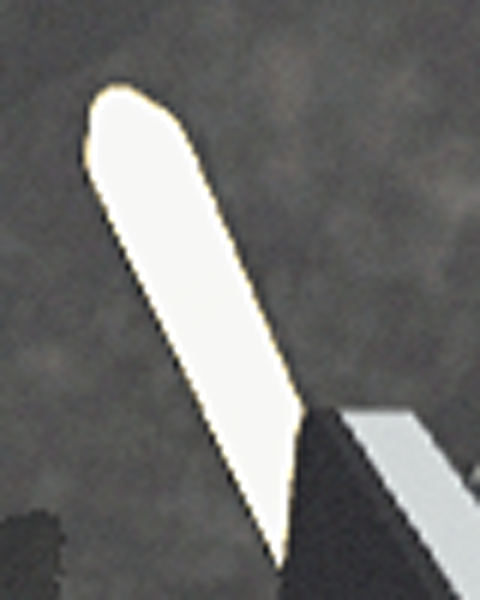

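```bash
python3 - <<'E'
from h import *
w=grab_frame("wrist");f=grab_frame("top")
c=lambda u,v:(70+(u-1.5)/4,160+(v-1.5)/4)
P={n:plane(w,*c(*p),0.054) for n,p in dict(FR=(97,92),FL=(752,273),BL=(648,597),BR=(43,440)).items()}
for k,v in P.items(): print(k,v.round(4))
ctr=sum(P.values())/4; 
y=(P["FL"]-P["FR"])+(P["BL"]-P["BR"]); print("w",np.linalg.norm(P["FL"]-P["FR"]),np.linalg.norm(P["BL"]-P["BR"]),np.linalg.norm(P["BL"]-P["FL"]),np.linalg.norm(P["BR"]-P["FR"]))
x=(P["BL"]-P["FL"])+(P["BR"]-P["FR"])
yaw=np.arctan2(-y[0],y[1]); yx=np.arctan2(x[1],x[0]); print("ctr",ctr,"yaw",np.degrees([yaw,yx]))
yb=yaw; X=np.array([np.cos(yb),np.sin(yb),0]);Y=np.array([-X[1],X[0],0])
print("slot seen",plane(w,*c(597,204),.031),"slot model",ctr-.055*X+.044*Y)
pk=[plane(w,*c(*p),.054) for p in [(175,250),(352,295)]]; print("pocket front edge",pk,"mid", sum(pk)/2)
# pins
# folder
d=lambda u,v:(310+(u-2.5)/6,190+(v-2.5)/6)
end=plane(w,*d(118,84),.004)
L=[plane(w,*d(*p),.004) for p in [(90,172),(278,562)]];Rr=[plane(w,*d(*p),.004) for p in [(190,140),(302,405)]]
print("end",end); 
for a in (L,Rr): v=a[1]-a[0]; print("folder yaw",np.degrees(np.arctan2(v[1],v[0])))
v=L[1]-L[0];v/=np.linalg.norm(v); n=np.array([-v[1],v[0],0]); print("width",abs(n@(Rr[0]-L[0]))); 
mid=(L[0]+n*(n@(Rr[0]-L[0]))/2); print("axis pt",mid, "end proj",mid+v*(v@(end-mid)))
# top: far end
m=cv2.inRange(f["frame"],(200,190,140),(255,255,235)); m[:165]=0;m[232:]=0;m[:,:160]=0;m[:,195:]=0
pts=cv2.findNonZero(m); print(cv2.minAreaRect(pts)); 
q=pts[:,0,:].astype(float); W=np.array([plane(f,*p,.004)[:2] for p in q]); mu=W.mean(0); ev=np.linalg.svd(W-mu)[2][0]; t=(W-mu)@ev; print("top ctr",mu+ev*(t.max()+t.min())/2,np.degrees(np.arctan2(ev[1],ev[0])),t.max()-t.min())
E
```

```text
FR [0.3849 0.0941 0.054 ]
FL [0.4832 0.2494 0.054 ]
BL [0.5768 0.19   0.054 ]
BR [0.4775 0.0355 0.054 ]
w 0.18381612171100092 0.18359400412229884 0.1108845846800961 0.10960645394631385
ctr [0.48058718 0.14225918 0.054     ] yaw [-32.54204603 -32.38064261]
slot seen [0.45882922 0.20878794 0.031     ] slot model [0.45789076 0.20893656 0.054     ]
pocket front edge [array([0.4327922 , 0.09626956, 0.054     ]), array([0.4589737 , 0.13894862, 0.054     ])] mid [0.44588295 0.11760909 0.054     ]
end [0.49574639 0.33903645 0.004     ]
folder yaw 11.243887732277585
folder yaw 9.449392843547217
width 0.02170089065997951
axis pt [0.51125411 0.33980151 0.004     ] end proj [0.49618967 0.33680668 0.004     ]
((179.04248046875, 198.2957763671875), (22.17103385925293, 65.90523529052734), 7.352379322052002)
top ctr [0.56271419 0.34375846] -177.24803227864027 0.1737247988269117
```

```bash
python3 - <<'E'
from h import *
w=grab_frame("wrist")
print("jar base",plane(w,587/1.5,393/1.5,0), plane(w,620/1.5,383/1.5,0), plane(w,690/1.5,470/1.5,0.06))
print("jack",plane(w,455/1.5,525/1.5,0.048),plane(w,415/1.5,490/1.5,0.048))
E
```

```text
jar base [0.59981971 0.40349029 0.        ] [5.97882344e-01 4.33285492e-01 5.55111512e-17] [0.6525739  0.45558737 0.06      ]
jack [0.66495003 0.26050434 0.048     ] [0.62086919 0.23640873 0.048     ]
```

Request:
apply_moves --offset '[[0.03, 0.025, -0.02], [0.06, 0.05, -0.05], [0.1, 0.074, -0.08], [0.102, 0.074, -0.11], [0.102, 0.074, -0.14], [0.102, 0.074, -0.16], [0.102, 0.074, -0.16], [0.102, 0.074, -0.16]]' --delta_rot '[[0, 0, 6], [0, 0, 12], [0, 0, 18], [0, 0, 24], [0, 0, 26], [0, 0, 26], [0, 0, 26], [0, 0, 26]]' --gripper 0.05

```text
time_s: 2.4
position: [0.5195, 0.3451, 0.1022]
eef_rot: [-1.566, -0.144, 0.143]
contact_force: [0.5, 0.2, 0.5]
gripper_width: 0.0499
```

```bash
python3 - <<'E'
from h import *
s=sense();print(s["position"],R.from_rotvec(s["eef_rot"]).as_matrix().round(3).tolist(),s["contact_force"],s["time_s"])
w=grab_frame("wrist"); crop(w,0,0,512,384,1.5,"w4.png")
E
```

```text
[0.51953983 0.34508713 0.10223095] [[0.983, 0.001, -0.182], [0.182, 0.0, 0.983], [0.001, -1.0, 0.0]] [0.45874892 0.17577246 0.47707238] 2.4
```

View pics/w4.png

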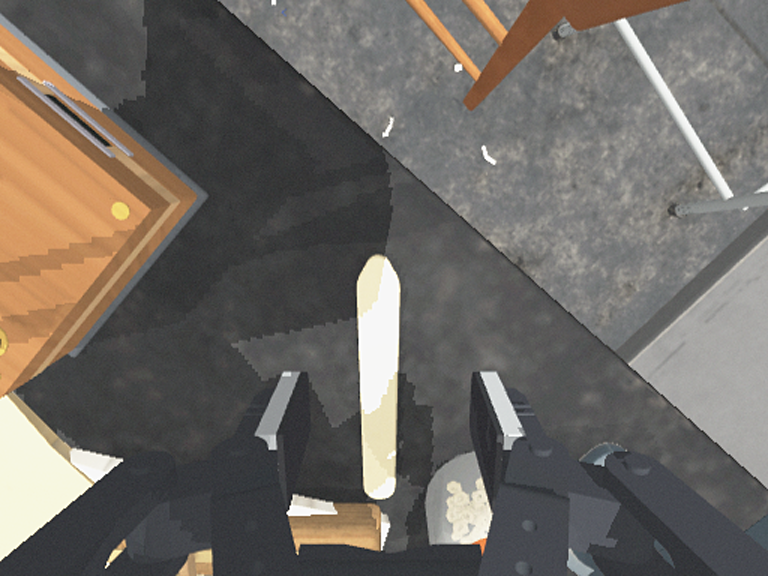

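```bash
python3 - <<'E'
from h import *
w=grab_frame("wrist")
a=plane(w,378/1.5,255/1.5,.004);b=plane(w,379/1.5,498/1.5,.004)
v=b-a;print(a,b,np.linalg.norm(v),np.degrees(np.arctan2(v[1],v[0])),"grip",a+v/np.linalg.norm(v)*.027)
print(plane(w,9/1.5+0,0,0))
E
```

```text
[0.49899505 0.3360699  0.004     ] [0.63932367 0.36155763 0.004     ] 0.14262448691594495 10.294348645200891 grip [0.52556042 0.34089494 0.004     ]
[0.41834418 0.16046765 0.        ]
```

Request:
apply_moves --offset '[[0.003, -0.002, -0.02], [0.005, -0.004, -0.04], [0.005, -0.004, -0.06], [0.005, -0.004, -0.08], [0.005, -0.004, -0.08], [0.005, -0.004, -0.08]]' --delta_rot '[[0, 0, 0], [0, 0, 0], [0, 0, 0], [0, 0, 0], [0, 0, 0], [0, 0, 0]]'

```text
time_s: 3.1
position: [0.5257, 0.3413, 0.0245]
eef_rot: [-1.565, -0.147, 0.14]
contact_force: [0.8, -0.6, 0.6]
gripper_width: 0.0501
```

Request:
apply_moves --offset '[[0, 0, -0.012], [0, 0, -0.02], [0, 0, -0.023], [0, 0, -0.023], [0, 0, -0.023]]' --delta_rot '[[0, 0, 0], [0, 0, 0], [0, 0, 0], [0, 0, 0], [0, 0, 0]]'

```text
time_s: 3.6
position: [0.5258, 0.3413, 0.0017]
eef_rot: [-1.565, -0.147, 0.139]
contact_force: [0.7, -0.5, 0.3]
gripper_width: 0.05
```

Request:
apply_moves --offset '[[0, 0, -0.0005], [0, 0, -0.0005], [0, 0, -0.0005], [0, 0, -0.0005], [0, 0, -0.0005], [0, 0, -0.0005]]' --delta_rot '[[0, 0, 0], [0, 0, 0], [0, 0, 0], [0, 0, 0], [0, 0, 0], [0, 0, 0]]' --gripper 0.012

```text
time_s: 4.2
position: [0.5261, 0.3414, 0.0017]
eef_rot: [-1.564, -0.147, 0.139]
contact_force: [-1.3, -1.4, 5.2]
gripper_width: 0.0181
```

```bash
python3 - <<'E'
from h import *
s=sense();print(s["position"],s["contact_force"],s["gripper_width"])
w=grab_frame("wrist"); crop(w,150,150,362,384,3,"w5.png"); g=grab_frame("scene"); crop(g,180,130,280,230,6,"s5.png")
E
```

```text
[0.52606389 0.341391   0.0017026 ] [-1.26087957 -1.4003456   5.22292491] 0.01806674224772533
```

View pics/w5.png

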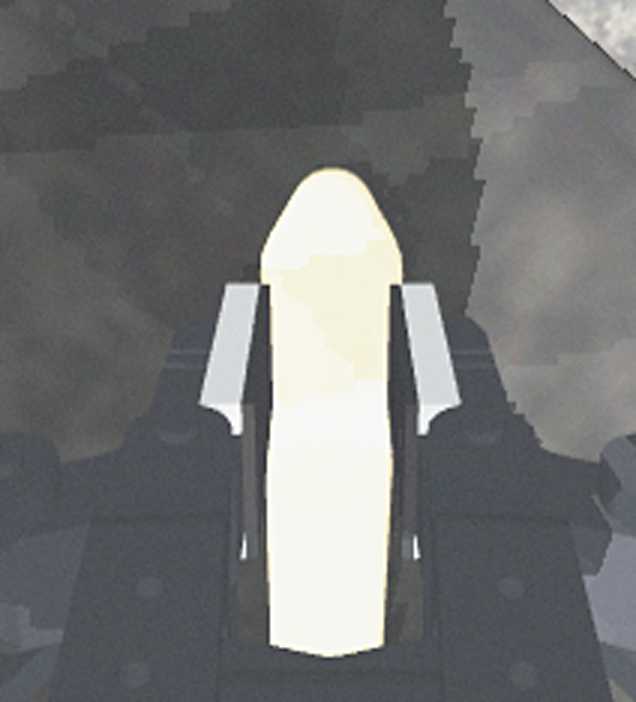

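View pics/s5.png

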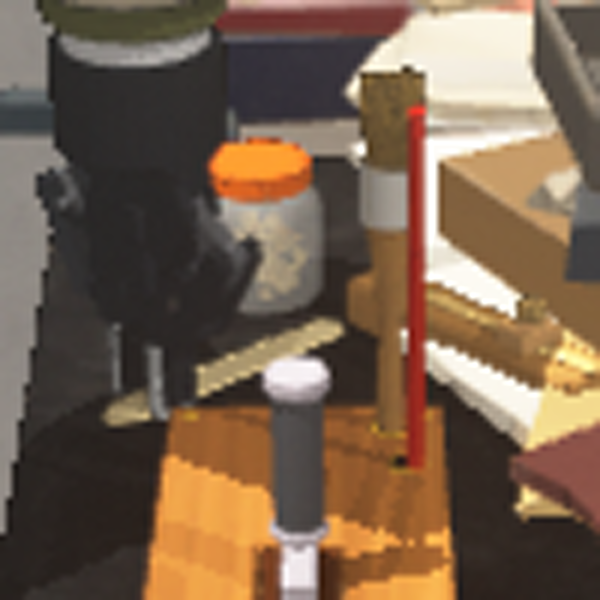

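Request:
apply_moves --offset '[[0, 0, 0.01], [0, 0, 0.02], [0, 0, 0.04], [0, 0, 0.06], [0, 0, 0.06]]' --delta_rot '[[0, 0, 0], [0, 0, 0], [0, 0, 0], [0, 0, 0], [0, 0, 0]]'

```text
time_s: 4.8
position: [0.5274, 0.342, 0.065]
eef_rot: [-1.563, -0.152, 0.135]
contact_force: [0.8, 1.2, 0.1]
gripper_width: 0.0181
```

```bash
python3 - <<'E'
from h import *
s=sense();print(s["position"],s["contact_force"],s["gripper_width"])
w=grab_frame("wrist"); crop(w,150,150,362,384,2.5,"w6.png"); g=grab_frame("scene"); crop(g,180,110,280,210,6,"s6.png")
E
```

```text
[0.52736769 0.34203852 0.06495432] [0.75558144 1.18703811 0.1098487 ] 0.0181392060977758
```

View pics/w6.png

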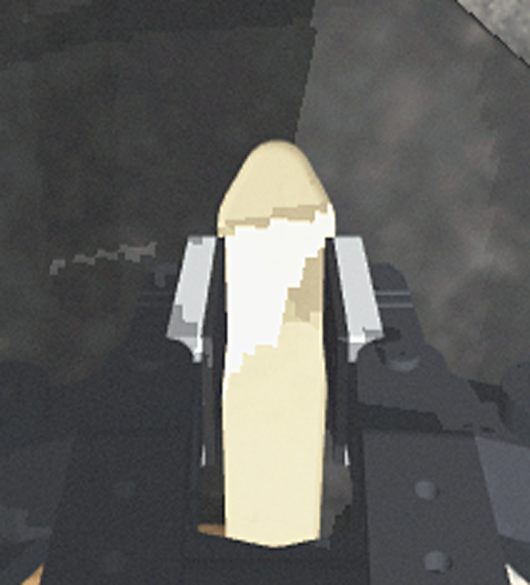

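View pics/s6.png

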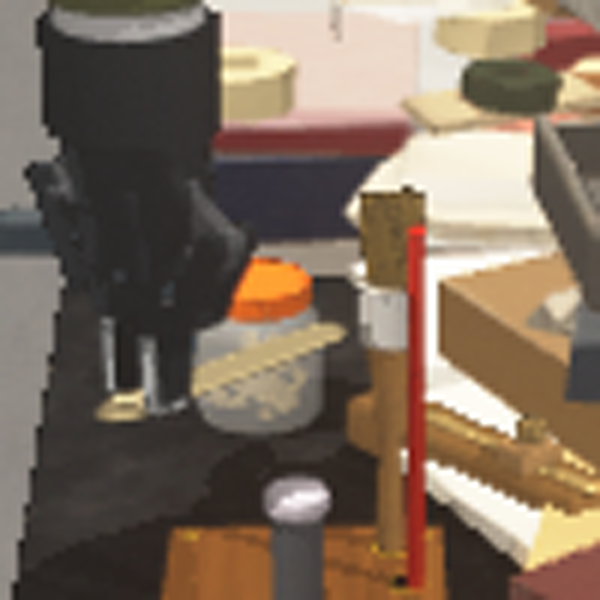

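Request:
apply_moves --offset '[[-0.03, 0, 0.02], [-0.06, -0.01, 0.02], [-0.09, -0.025, 0.02], [-0.12, -0.04, 0.02], [-0.15, -0.055, 0.02], [-0.176, -0.065, 0.02], [-0.176, -0.065, 0.02], [-0.176, -0.065, 0.02], [-0.176, -0.065, 0.02]]' --delta_rot '[[0, 0, -7], [0, 0, -14], [0, 0, -21], [0, 0, -28], [0, 0, -35], [0, 0, -42.8], [0, 0, -42.8], [0, 0, -42.8], [0, 0, -42.8]]'

```text
time_s: 5.8
position: [0.3509, 0.2767, 0.0816]
eef_rot: [-1.526, 0.436, -0.447]
contact_force: [0.2, 0.5, -0.6]
gripper_width: 0.0181
```

```bash
python3 - <<'E'
from h import *
s=sense();M=R.from_rotvec(s["eef_rot"]).as_matrix();print(s["position"],M.round(3).tolist(),np.degrees(np.arctan2(M[1,0],M[0,0])),s["contact_force"],s["gripper_width"])
w=grab_frame("wrist"); crop(w,100,0,512,384,1.5,"w7.png"); g=grab_frame("scene"); crop(g,120,110,260,250,5,"s7.png")
E
```

```text
[0.35092877 0.27672018 0.08162913] [[0.845, 0.006, 0.534], [-0.534, -0.002, 0.845], [0.006, -1.0, 0.002]] -32.27820966599305 [ 0.24799489  0.46579716 -0.56089511] 0.01814768538676926
```

View pics/w7.png

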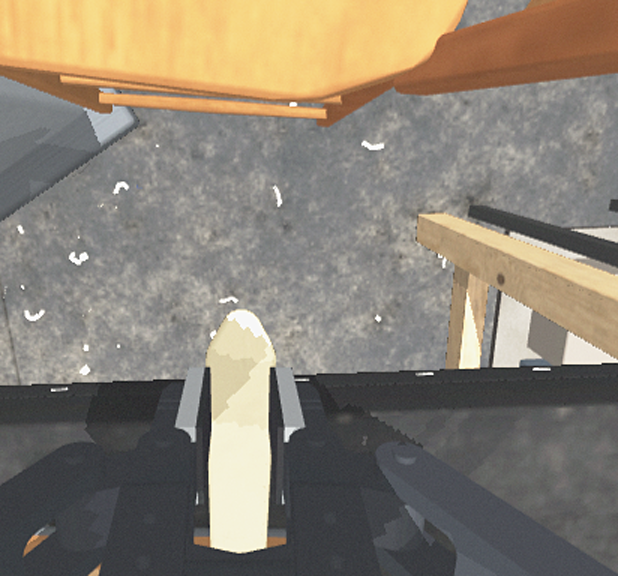

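View pics/s7.png

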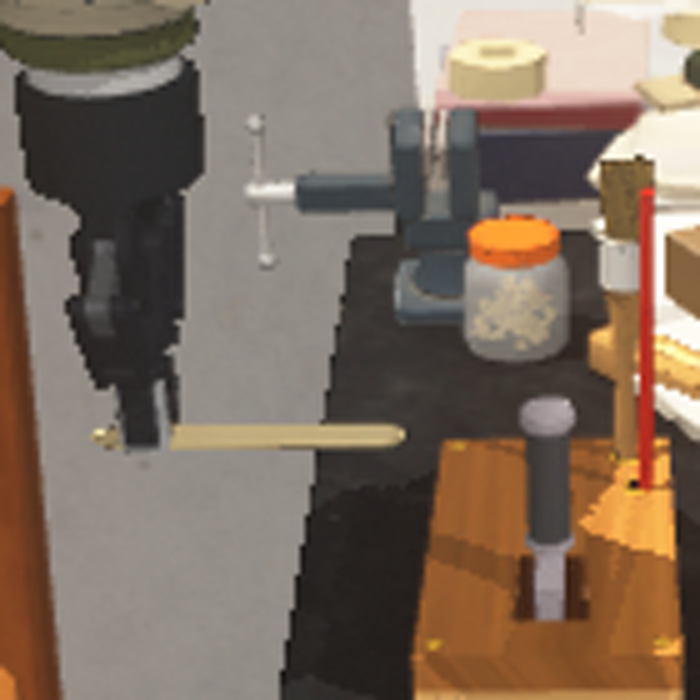

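```bash
python3 - <<'E'
from h import *
s=sense();p=np.array(s["position"]); g=grab_frame("scene");f=grab_frame("top")
a=np.radians(-32.3);X=np.array([np.cos(a),np.sin(a),0])
for dz in (-.006,0,.006): print(proj(g,p+.1167*X+[0,0,dz]),proj(g,p-.0273*X+[0,0,dz]))
print("obs",(404-2)/5+120,(434-2)/5+110, (95-2)/5+120,(436-2)/5+110)
print("top proj tip",proj(f,p+.1167*X), proj(f,p+.03*X)); crop(f,160,190,260,290,6,"t7.png")
E
```

```text
[201.19887497 198.78587853] [138.49184553 199.36571708]
[201.07553901 196.50880781] [138.17553897 197.07715524]
[200.95144886 194.21781311] [137.85728694 194.77451736]
obs 200.4 196.4 138.6 196.8
top proj tip [223.7076631  240.58571045] [204.44066796 271.42406296]
```

View pics/t7.png

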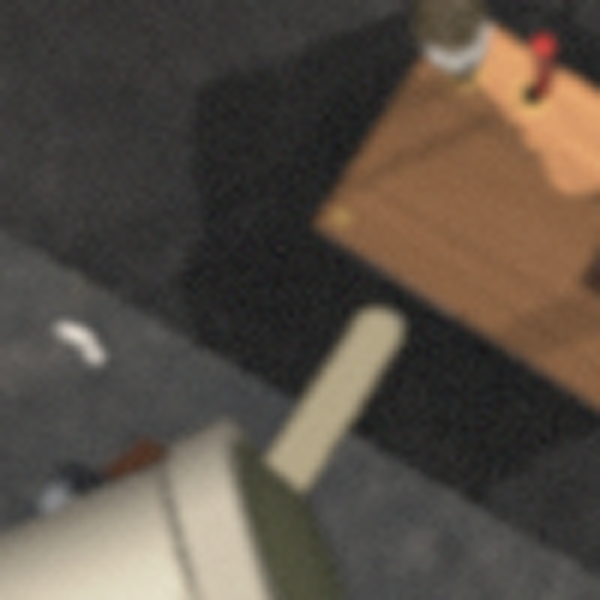

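Request:
apply_moves --offset '[[0, 0, -0.02], [0, 0, -0.04], [0.0005, 0.0005, -0.051], [0.0005, 0.0005, -0.051], [0.0005, 0.0005, -0.051]]' --delta_rot '[[0, 0, 0], [0, 0, 0], [0, 0, 0], [0, 0, 0], [0, 0, 0]]'

```text
time_s: 6.5
position: [0.3513, 0.2772, 0.0308]
eef_rot: [-1.526, 0.437, -0.447]
contact_force: [0.5, 0.0, -0.5]
gripper_width: 0.0178
```

```bash
python3 - <<'E'
from h import *
s=sense();M=R.from_rotvec(s["eef_rot"]).as_matrix();p=s["position"];print(p,np.degrees(np.arctan2(M[1,0],M[0,0])),s["contact_force"],s["gripper_width"])
g=grab_frame("scene");f=grab_frame("top")
a=np.radians(-32.4);X=np.array([np.cos(a),np.sin(a),0])
print(proj(g,p+.1167*X), "top",proj(f,p+.1167*X), "mouth",proj(f,[.4585,.2089,.031]))
crop(f,190,200,270,260,8,"t8.png");crop(g,170,170,270,260,6,"s8.png")
E
```

```text
[0.35128654 0.27715826 0.03078177] -32.32222529766776 [ 0.45860328  0.02620158 -0.46542967] 0.017803668440773242
[202.17108955 215.26617697] top [225.07380374 240.71679358] mouth [227.28822525 237.30602685]
```

View pics/t8.png

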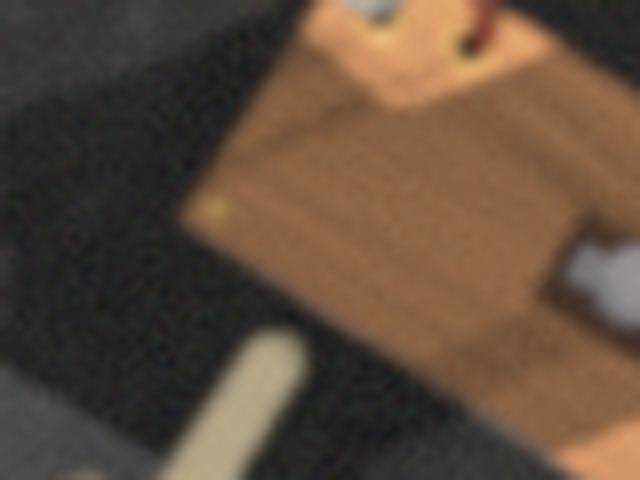

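View pics/s8.png

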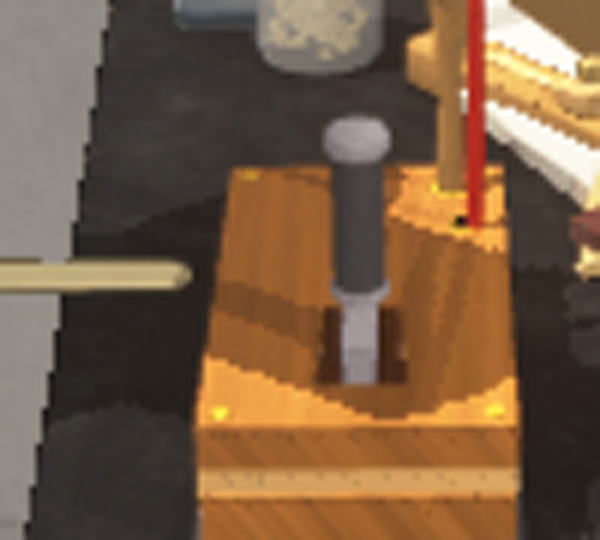

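Request:
apply_moves --offset '[[0.007, -0.0045, 0], [0.014, -0.009, 0], [0.021, -0.0135, 0], [0.021, -0.0135, 0]]' --delta_rot '[[0, 0, 0], [0, 0, 0], [0, 0, 0], [0, 0, 0]]'

```text
time_s: 7.0
position: [0.3737, 0.2631, 0.0313]
eef_rot: [-1.524, 0.437, -0.449]
contact_force: [-0.7, -0.3, 0.7]
gripper_width: 0.0174
```

Request:
apply_moves --offset '[[0.0084, -0.0054, 0], [0.0169, -0.0107, 0], [0.0253, -0.0161, 0], [0.0337, -0.0215, 0], [0.0337, -0.0215, 0]]' --delta_rot '[[0, 0, 0], [0, 0, 0], [0, 0, 0], [0, 0, 0], [0, 0, 0]]'

```text
time_s: 7.5
position: [0.4088, 0.241, 0.0313]
eef_rot: [-1.524, 0.437, -0.451]
contact_force: [1.0, -0.8, 0.2]
gripper_width: 0.0181
```

```bash
python3 - <<'E'
from h import *
s=sense();M=R.from_rotvec(s["eef_rot"]).as_matrix();p=s["position"];print(p,np.degrees(np.arctan2(M[1,0],M[0,0])),s["contact_force"],s["gripper_width"])
g=grab_frame("scene");f=grab_frame("top")
crop(f,190,200,270,260,8,"t9.png");crop(g,170,150,270,240,6,"s9.png")
E
```

```text
[0.40875857 0.2409864  0.03134998] -32.48190377096048 [ 0.97677306 -0.83383475  0.22274202] 0.01809522597012821
```

View pics/s9.png

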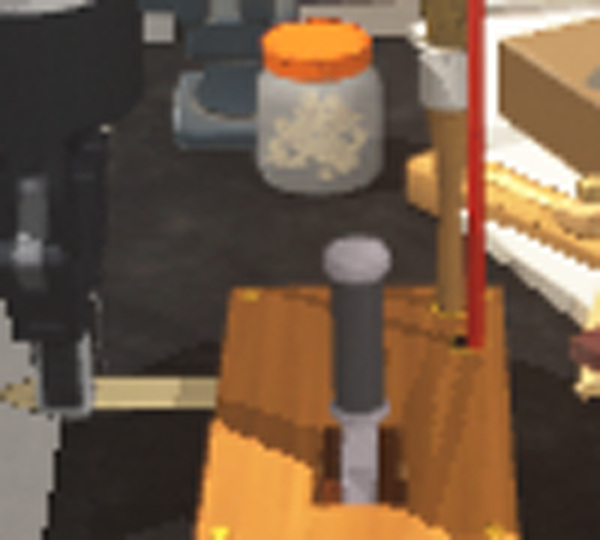

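Request:
apply_moves --offset '[[0.0063, -0.004, 0], [0.0127, -0.0081, 0], [0.0169, -0.0107, 0], [0.0169, -0.0107, 0], [0.0169, -0.0107, 0]]' --delta_rot '[[0, 0, 0], [0, 0, 0], [0, 0, 0], [0, 0, 0], [0, 0, 0]]'

```text
time_s: 8.1
position: [0.4243, 0.2307, 0.0312]
eef_rot: [-1.524, 0.438, -0.45]
contact_force: [0.3, -0.4, -0.7]
gripper_width: 0.0181
```

Request:
apply_moves --offset '[[0.0014, -0.0009, 0], [0.0028, -0.0018, 0], [0.0028, -0.0018, 0]]' --delta_rot '[[0, 0, 0], [0, 0, 0], [0, 0, 0]]'

```text
time_s: 8.4
position: [0.4272, 0.2289, 0.0312]
eef_rot: [-1.524, 0.438, -0.45]
contact_force: [-0.0, -0.3, -0.1]
gripper_width: 0.0182
```

Request:
apply_moves --offset '[[0.0012, -0.0008, 0], [0.0012, -0.0008, 0]]' --delta_rot '[[0, 0, 0], [0, 0, 0]]'

```text
time_s: 8.6
position: [0.4286, 0.228, 0.0313]
eef_rot: [-1.524, 0.438, -0.45]
contact_force: [-0.1, -0.5, -0.5]
gripper_width: 0.0181
```

Request:
apply_moves --offset '[[0, 0, 0], [0, 0, 0], [0, 0, 0], [0, 0, 0], [0, 0, 0.03], [0, 0, 0.08], [0, 0, 0.12], [0, 0, 0.12]]' --delta_rot '[[0, 0, 0], [0, 0, 0], [0, 0, 0], [0, 0, 0], [0, 0, 0], [0, 0, 0], [0, 0, 0], [0, 0, 0]]' --gripper 0.05

```text
time_s: 9.4
position: [0.4306, 0.2287, 0.156]
eef_rot: [-1.519, 0.43, -0.456]
contact_force: [-0.5, 0.6, -1.1]
gripper_width: 0.0505
```

```bash
python3 - <<'E'
from h import *
s=sense();p=s["position"];print(p,s["contact_force"],s["gripper_width"],s["q"])
w=grab_frame("wrist"); crop(w,0,0,512,384,1.5,"w10.png")
E
```

```text
[0.43061551 0.22866371 0.15603493] [-0.46621901  0.60896269 -1.0609118 ] 0.05045804702789647 [ 0.24653018  0.34028067  1.60059122 -0.00351236  1.18385273 -0.75673449]
```

View pics/w10.png

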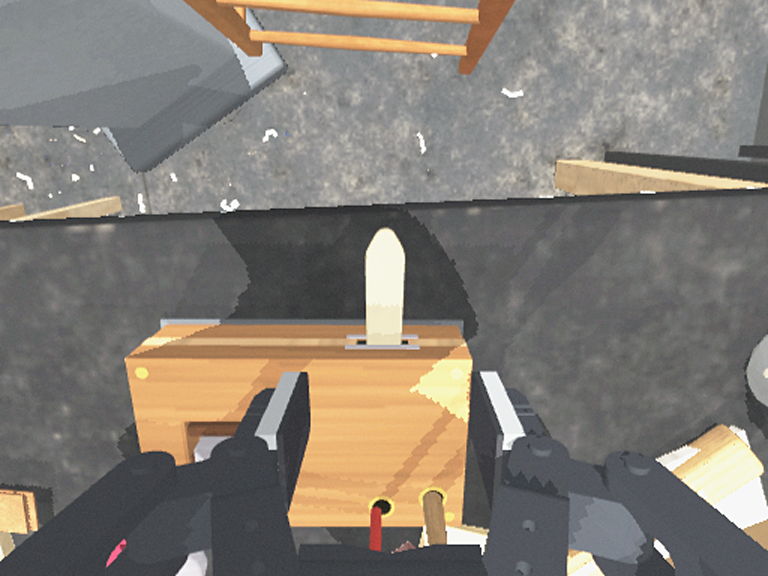

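Request:
apply_moves --offset '[[0, 0, 0.04], [0, -0.01, 0.08], [0, -0.03, 0.095], [0.01, -0.05, 0.095], [0.015, -0.07, 0.095], [0.02, -0.09, 0.095], [0.025, -0.11, 0.095], [0.028, -0.12, 0.095], [0.028, -0.12, 0.095], [0.028, -0.12, 0.095], [0.028, -0.12, 0.095], [0.028, -0.12, 0.095]]' --delta_rot '[[0, 0, 7], [0, 0, 15], [0, 0, 23], [0, 0, 31], [0, 0, 39], [0, 0, 47], [0, 0, 55], [0, 0, 63], [0, 0, 71], [0, 0, 79], [0, 0, 86], [0, 0, 90]]'

```text
time_s: 10.65
position: [0.457, 0.1082, 0.2466]
eef_rot: [-1.411, -0.787, 0.782]
contact_force: [0.2, 0.1, -0.2]
gripper_width: 0.0501
```

```bash
python3 - <<'E'
from h import *
s=sense();M=R.from_rotvec(s["eef_rot"]).as_matrix();p=s["position"];print(p,M.round(3).tolist(),np.degrees(np.arctan2(M[1,0],M[0,0])),s["contact_force"],s["gripper_width"],s["q"])
w=grab_frame("wrist"); crop(w,0,0,512,384,1.5,"w11.png");f=grab_frame("top"); crop(f,180,180,310,280,6,"t11.png");g=grab_frame("scene"); crop(g,170,120,300,280,3.7,"s11.png");
E
```

```text
[0.45702743 0.10821472 0.24663343] [[0.533, -0.003, -0.846], [0.846, 0.013, 0.533], [0.009, -1.0, 0.009]] 57.7867105516123 [ 0.15514557  0.11948081 -0.18750947] 0.05011024540591907 [-0.02751005  0.22719306  1.47863066  0.01271257  1.43904867 -2.60860781]
```

View pics/w11.png

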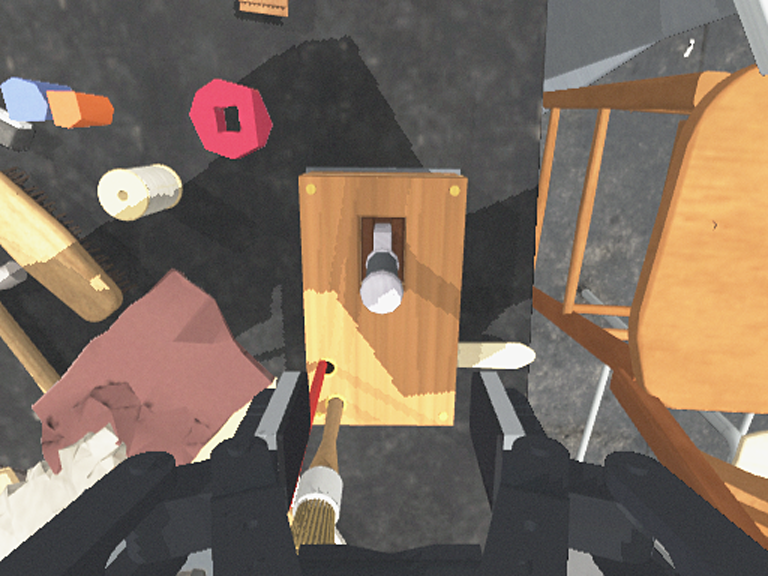

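View pics/s11.png

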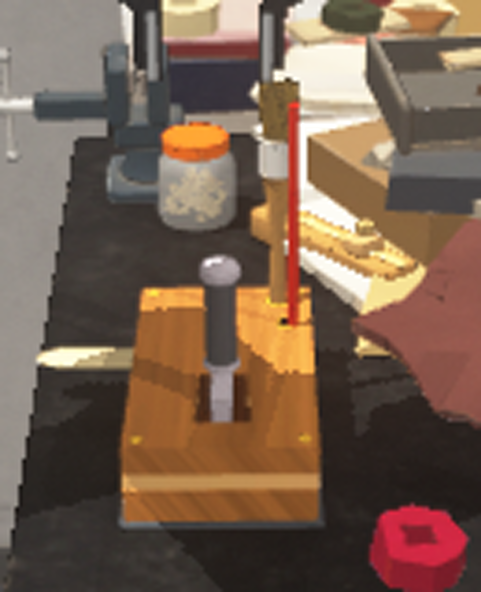

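```bash
python3 - <<'E'
from h import *
w=grab_frame("wrist");g=grab_frame("scene")
im=w["frame"][100:300,180:330,::-1]; cv2.imwrite("pics/w12.png",cv2.resize(im,None,fx=4,fy=4,interpolation=cv2.INTER_CUBIC)[:, :])
crop(g,205,170,255,250,7,"s12.png");f=grab_frame("top"); crop(f,230,200,310,260,8,"t12.png")
E
```

```text
(no output)
```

View pics/w12.png

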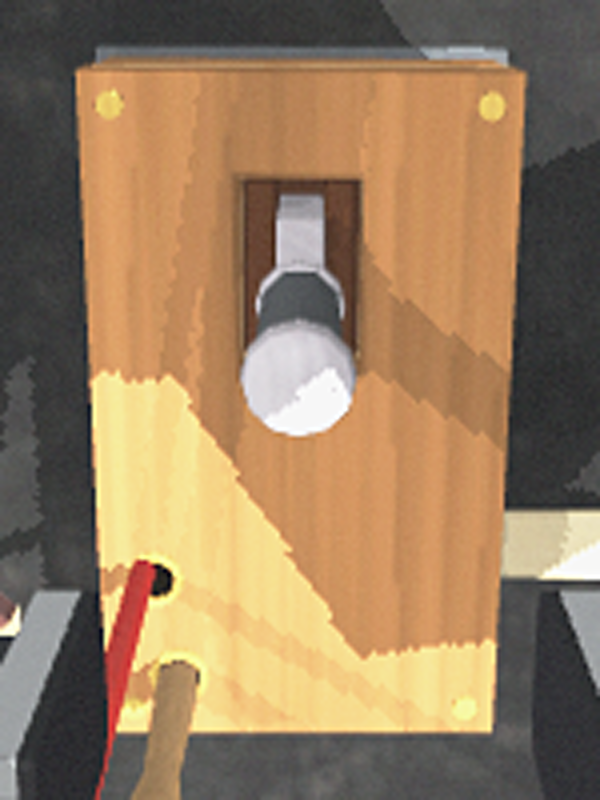

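View pics/s12.png

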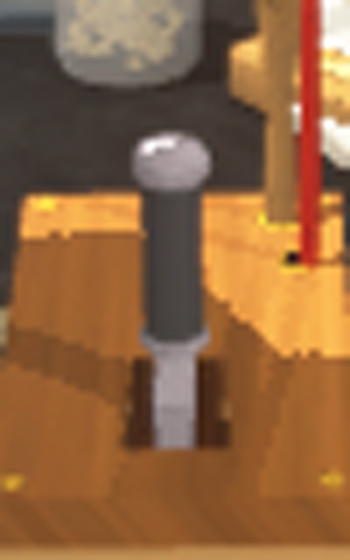

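```bash
python3 - <<'E'
from h import *
w=grab_frame("wrist");g=grab_frame("scene")
c=lambda u,v:(180+(u-1.5)/4,100+(v-1.5)/4)
P=[plane(w,*c(*p),0.054) for p in [(77,70),(524,70),(494,732),(102,732)]]
ctr=sum(P)/4; y=(P[2]-P[1])+(P[3]-P[0]); yaw=np.arctan2(-y[0],y[1]); print("ctr",ctr,np.degrees(yaw),np.linalg.norm(P[1]-P[0]),np.linalg.norm(P[2]-P[1]))
x=P[0]-P[1]+P[3]-P[2];print(np.degrees(np.arctan2(x[1],x[0])))
X=np.array([np.cos(yaw),np.sin(yaw),0]);Y=np.array([-X[1],X[0],0])
B=lambda q:(np.array([X@(q-ctr),Y@(q-ctr)])).round(4)
for n,q in dict(pkBack=(245,182),pkFront=(360,182)).items(): print(n,B(plane(w,*c(*q),.054)))
h=plane(w,*c(298,378),.135);print("head",h,B(h))
foot=[plane(w,*c(*q),.064) for q in [(278,195),(324,195)]];print("foot end top",[B(q) for q in foot])
col=[plane(w,*c(*q),.075) for q in [(257,300),(343,300)]];print("collar",[B(q) for q in col])
print("scene/wrist head", (t:=tri([w,g],[c(298,378),(205+168/7,170+165/7)])),B(t))
# folder
E
```

```text
ctr [0.48222397 0.14039518 0.054     ] -33.00360500178014 0.10893089792693172 0.18494457514924845
-32.69420974151193
pkBack [ 0.0138 -0.065 ]
pkFront [-0.0149 -0.0652]
head [0.46095326 0.1078086  0.135     ] [-0.0001 -0.0389]
foot end top [array([ 0.0054, -0.0634]), array([-0.0058, -0.0635])]
collar [array([ 0.0102, -0.0399]), array([-0.0105, -0.04  ])]
scene/wrist head [0.46111641 0.10849962 0.13280988] [-0.0003 -0.0382]
```

Request:
apply_moves --offset '[[0.0035, 0, -0.02], [0.0035, 0, -0.05], [0.0035, 0, -0.08], [0.0035, 0, -0.1], [0.0035, 0, -0.1], [0.0035, 0, -0.1]]' --delta_rot '[[0, 0, -0.5], [0, 0, -0.5], [0, 0, -0.5], [0, 0, -0.5], [0, 0, -0.5], [0, 0, -0.5]]'

```text
time_s: 11.65
position: [0.4612, 0.1083, 0.1486]
eef_rot: [-1.417, -0.779, 0.769]
contact_force: [0.2, -0.8, 0.6]
gripper_width: 0.0497
```

```bash
python3 - <<'E'
from h import *
s=sense();M=R.from_rotvec(s["eef_rot"]).as_matrix();p=s["position"];print(p,M.round(3).tolist(),s["contact_force"],s["gripper_width"])
w=grab_frame("wrist"); crop(w,100,80,412,384,2,"w13.png")
E
```

```text
[0.46118191 0.10830967 0.14862549] [[0.545, 0.0, -0.839], [0.838, 0.013, 0.545], [0.011, -1.0, 0.007]] [ 0.16413281 -0.81683276  0.5627201 ] 0.04965118630194468
```

View pics/w13.png

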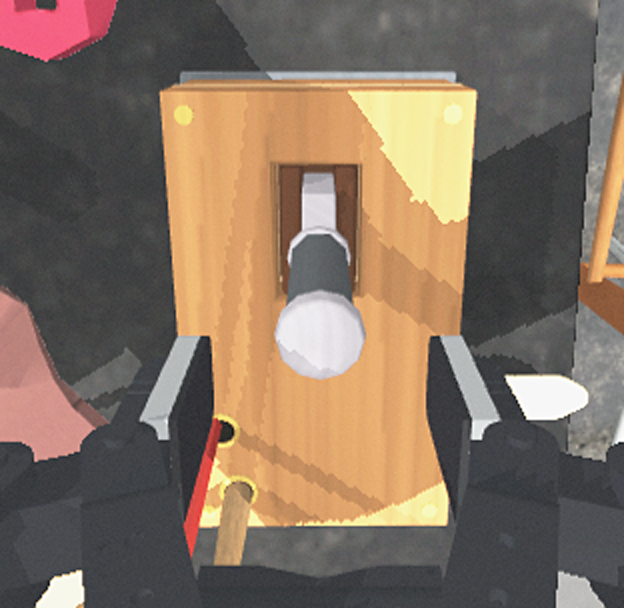

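Request:
apply_moves --offset '[[-0.0005, 0, -0.02], [-0.0005, 0, -0.04], [-0.0005, 0, -0.055], [-0.0005, 0, -0.062], [-0.0005, 0, -0.062], [-0.0005, 0, -0.062]]' --delta_rot '[[0, 0, 0], [0, 0, 0], [0, 0, 0], [0, 0, 0], [0, 0, 0], [0, 0, 0]]'

```text
time_s: 12.3
position: [0.4616, 0.1083, 0.0881]
eef_rot: [-1.419, -0.782, 0.767]
contact_force: [0.4, 0.5, -0.4]
gripper_width: 0.0496
```

```bash
python3 - <<'E'
from h import *
s=sense();M=R.from_rotvec(s["eef_rot"]).as_matrix();p=s["position"];print(p,M.round(3).tolist(),s["contact_force"],s["gripper_width"])
w=grab_frame("wrist"); crop(w,100,80,412,384,2,"w14.png")
E
```

```text
[0.46160957 0.10832722 0.08808795] [[0.545, 0.003, -0.839], [0.838, 0.013, 0.545], [0.012, -1.0, 0.004]] [ 0.44116777  0.51596747 -0.43189843] 0.04963015715984002
```

View pics/w14.png

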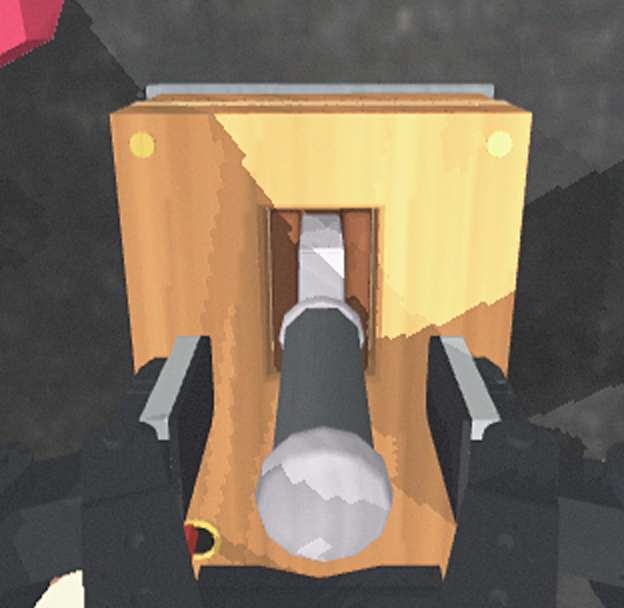

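Request:
apply_moves --offset '[[0, 0, 0], [0, 0, 0], [0, 0, 0], [0, 0, 0], [0, 0, 0], [0, 0, 0]]' --delta_rot '[[0, 0, 0], [0, 0, 0], [0, 0, 0], [0, 0, 0], [0, 0, 0], [0, 0, 0]]' --gripper 0.008

```text
time_s: 12.95
position: [0.4618, 0.1084, 0.0888]
eef_rot: [-1.419, -0.782, 0.766]
contact_force: [-1.9, 0.6, 5.8]
gripper_width: 0.0179
```

Request:
apply_moves --offset '[[0.0009, 0.0014, 0.0005], [0.0018, 0.0029, 0.001], [0.0028, 0.0043, 0.0015], [0.0028, 0.0043, 0.0015]]' --delta_rot '[[-1.68, 1.08, 0], [-3.37, 2.16, 0], [-5.05, 3.24, 0], [-5.05, 3.24, 0]]'

```text
time_s: 13.35
position: [0.4643, 0.113, 0.0898]
eef_rot: [-1.469, -0.712, 0.848]
contact_force: [-1.1, -1.7, -3.1]
gripper_width: 0.0178
```

```bash
cat > st.py <<'E'
from h import *
s=sense();M=R.from_rotvec(s["eef_rot"]).as_matrix();p=s["position"]
a=np.radians(-32.7);X=np.array([np.cos(a),np.sin(a),0]);Y=np.array([-X[1],X[0],0])
d=-M[:,1]; F=np.array(s["contact_force"]); T=np.array(s["wrist_torque"])
print("t",s["time_s"],"p",np.round(p,4),"tilt left deg",np.degrees(np.arcsin(d@Y)).round(2),"tilt X",np.degrees(np.arcsin(d@X)).round(2),"F XYZ",(F@X).round(1),(F@Y).round(1),F[2].round(1),"T",T.round(2),"w",s["gripper_width"])
E
cat st.py > sv.py; cat >> sv.py <<'E'
import sys
n=sys.argv[1]
w=grab_frame("wrist");g=grab_frame("scene")
a=cv2.resize(w["frame"][80:384,150:362,::-1],(424,608)); b=cv2.resize(g["frame"][150:260,190:270,::-1],None,fx=5.5,fy=5.5,interpolation=cv2.INTER_CUBIC)[:600]
c=np.zeros((600,a.shape[1]+b.shape[1],3),np.uint8);c[:600,:424]=a[:600];c[:b.shape[0],424:]=b; c=c[:,:800]; cv2.imwrite(f"pics/{n}.png",c)
E
python3 sv.py v1
```

```text
t 13.35 p [0.4643 0.113  0.0898] tilt left deg 5.33 tilt X 0.22 F XYZ 0.0 -2.1 -3.1 T [-0.06  0.02 -0.06] w 0.01778990104568077
```

View pics/v1.png

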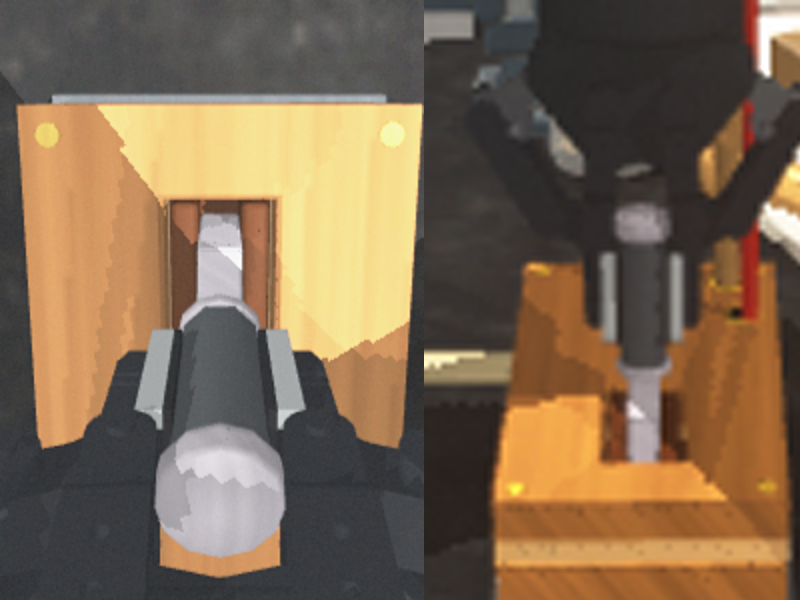

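Request:
apply_moves --offset '[[0.0008, 0.0012, 0.0005], [0.0016, 0.0025, 0.001], [0.0016, 0.0025, 0.001]]' --delta_rot '[[-1.5, 0.95, 0], [-3, 1.9, 0], [-3, 1.9, 0]]'

```text
time_s: 13.75
position: [0.4657, 0.1155, 0.0904]
eef_rot: [-1.498, -0.669, 0.896]
contact_force: [-0.5, -3.2, -8.8]
gripper_width: 0.017
```

```bash
python3 sv.py v2
```

```text
t 13.75 p [0.4657 0.1155 0.0904] tilt left deg 8.93 tilt X 0.23 F XYZ 1.4 -3.0 -8.8 T [-0.23 -0.17  0.02] w 0.017026665696894424
```

View pics/v2.png

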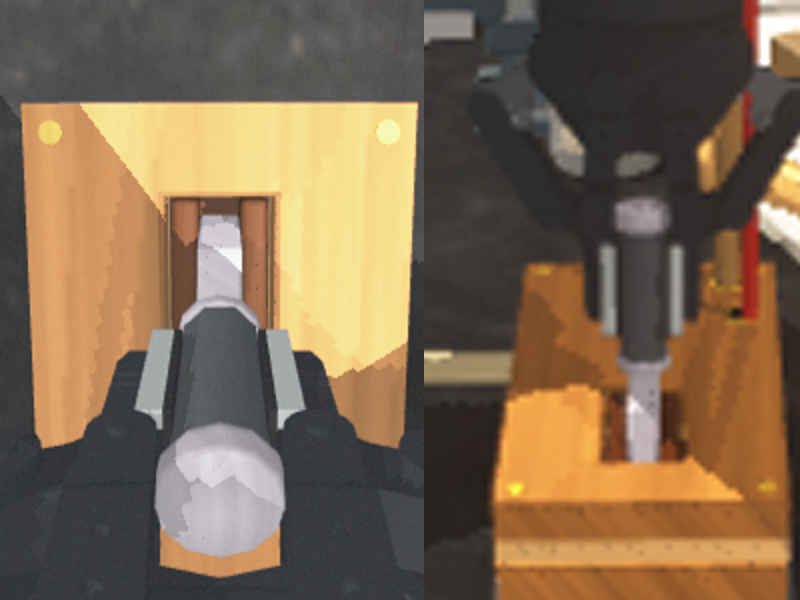

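Request:
apply_moves --offset '[[-0.001, -0.0016, 0.0004], [-0.002, -0.0031, 0.0009], [-0.003, -0.0047, 0.0013], [-0.004, -0.0062, 0.0016], [-0.005, -0.0078, 0.0018], [-0.006, -0.0094, 0.002], [-0.007, -0.0109, 0.0021], [-0.008, -0.0125, 0.0022], [-0.008, -0.0125, 0.0022]]' --delta_rot '[[1.83, -1.18, 0], [3.65, -2.35, 0], [5.5, -3.5, 0], [7.3, -4.7, 0], [9.1, -5.9, 0], [11, -7.05, 0], [12.8, -8.2, 0], [14.6, -9.4, 0], [14.6, -9.4, 0]]'

```text
time_s: 14.75
position: [0.4576, 0.1025, 0.0931]
eef_rot: [-1.35, -0.87, 0.661]
contact_force: [1.1, 2.5, -6.4]
gripper_width: 0.0175
```

```bash
python3 sv.py v3
```

```text
t 14.75 p [0.4576 0.1025 0.0931] tilt left deg -8.61 tilt X 0.17 F XYZ -0.5 2.7 -6.4 T [ 0.21 -0.18  0.08] w 0.017450970946203313
```

View pics/v3.png

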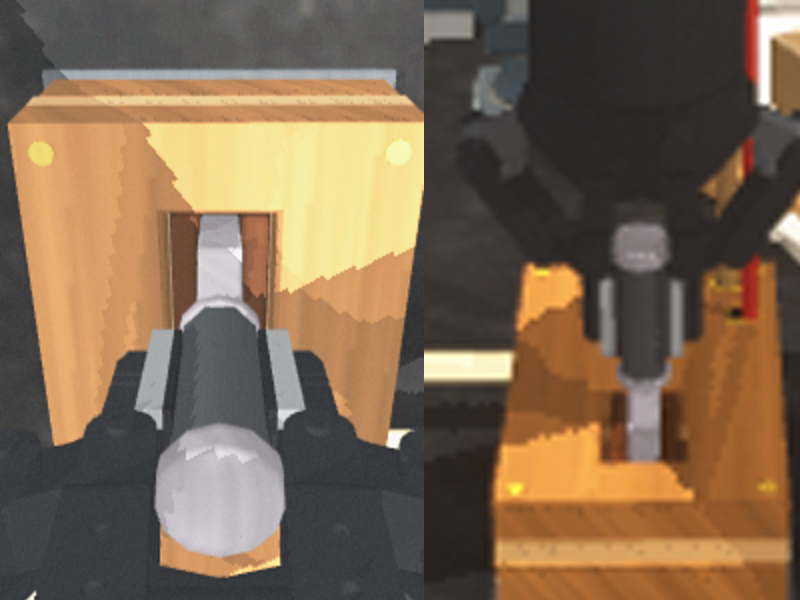

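Request:
apply_moves --offset '[[0.001, 0.0016, 0.0005], [0.002, 0.0031, 0.0011], [0.003, 0.0047, 0.0016], [0.004, 0.0062, 0.002], [0.005, 0.0078, 0.0023], [0.006, 0.0094, 0.0025], [0.007, 0.0109, 0.0027], [0.008, 0.0125, 0.0028], [0.008, 0.0125, 0.0028]]' --delta_rot '[[-1.83, 1.18, 0], [-3.65, 2.35, 0], [-5.5, 3.5, 0], [-7.3, 4.7, 0], [-9.1, 5.9, 0], [-11, 7.05, 0], [-12.8, 8.2, 0], [-14.6, 9.4, 0], [-14.6, 9.4, 0]]'

```text
time_s: 15.75
position: [0.4659, 0.1158, 0.0955]
eef_rot: [-1.499, -0.669, 0.897]
contact_force: [-0.5, -1.6, -8.0]
gripper_width: 0.0177
```

```bash
python3 st.py
```

```text
t 15.75 p [0.4659 0.1158 0.0955] tilt left deg 8.97 tilt X 0.19 F XYZ 0.5 -1.6 -8.0 T [ 0.14 -0.21 -0.01] w 0.01765972713072633
```

Request:
apply_moves --offset '[[-0.001, -0.0016, 0.0005], [-0.002, -0.0032, 0.0011], [-0.003, -0.0048, 0.0016], [-0.004, -0.0063, 0.002], [-0.005, -0.0079, 0.0023], [-0.006, -0.0095, 0.0025], [-0.007, -0.011, 0.0027], [-0.0081, -0.0126, 0.0028], [-0.0081, -0.0126, 0.0028]]' --delta_rot '[[1.83, -1.18, 0], [3.65, -2.35, 0], [5.5, -3.5, 0], [7.3, -4.7, 0], [9.1, -5.9, 0], [11, -7.05, 0], [12.8, -8.2, 0], [14.6, -9.4, 0], [14.6, -9.4, 0]]'

```text
time_s: 16.65
position: [0.4574, 0.1026, 0.0985]
eef_rot: [-1.352, -0.869, 0.664]
contact_force: [-0.1, 0.5, -7.4]
gripper_width: 0.0174
```

```bash
python3 sv.py v4
```

```text
t 16.65 p [0.4574 0.1026 0.0985] tilt left deg -8.41 tilt X 0.14 F XYZ -0.4 0.4 -7.4 T [-0.3   0.21  0.03] w 0.017361599682945875
```

View pics/v4.png

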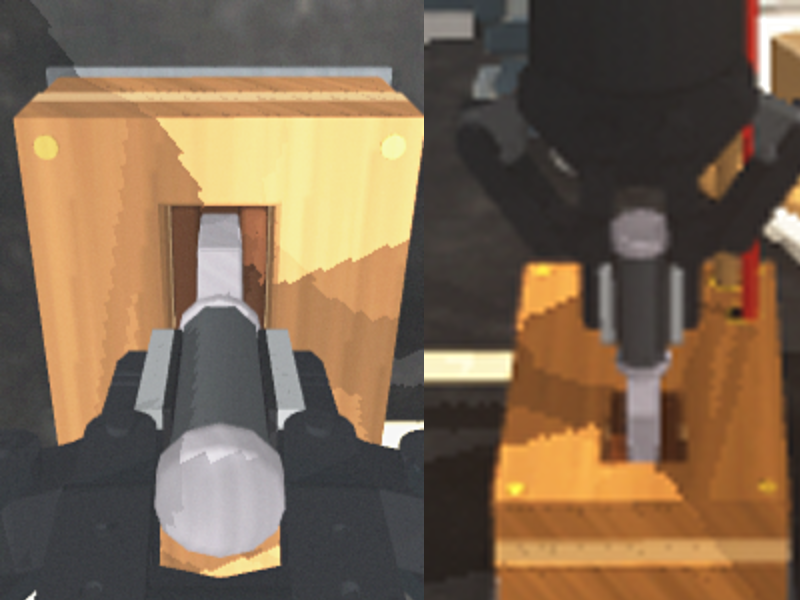

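Request:
apply_moves --offset '[[0.001, 0.0016, 0.0005], [0.002, 0.0031, 0.0011], [0.003, 0.0047, 0.0017], [0.004, 0.0062, 0.0022], [0.005, 0.0078, 0.0026], [0.006, 0.0094, 0.0029], [0.007, 0.0109, 0.0031], [0.008, 0.0125, 0.0032], [0.008, 0.0125, 0.0032]]' --delta_rot '[[-1.83, 1.18, 0], [-3.65, 2.35, 0], [-5.5, 3.5, 0], [-7.3, 4.7, 0], [-9.1, 5.9, 0], [-11, 7.05, 0], [-12.8, 8.2, 0], [-14.6, 9.4, 0], [-14.6, 9.4, 0]]'

```text
time_s: 17.65
position: [0.4661, 0.1163, 0.1013]
eef_rot: [-1.5, -0.669, 0.899]
contact_force: [-0.2, 0.6, -9.0]
gripper_width: 0.0175
```

```bash
python3 st.py
```

```text
t 17.65 p [0.4661 0.1163 0.1013] tilt left deg 9.07 tilt X 0.14 F XYZ -0.5 0.4 -9.0 T [ 0.53 -0.48 -0.04] w 0.01754784761733007
```

Request:
apply_moves --offset '[[-0.001, -0.0016, 0.0005], [-0.002, -0.0032, 0.0011], [-0.003, -0.0048, 0.0017], [-0.0041, -0.0065, 0.0022], [-0.0052, -0.0081, 0.0026], [-0.0062, -0.0098, 0.0029], [-0.0073, -0.0115, 0.003], [-0.0084, -0.0132, 0.0031], [-0.0084, -0.0132, 0.0031]]' --delta_rot '[[1.83, -1.18, 0], [3.65, -2.35, 0], [5.5, -3.5, 0], [7.3, -4.7, 0], [9.1, -5.9, 0], [11, -7.05, 0], [12.8, -8.2, 0], [14.6, -9.4, 0], [14.6, -9.4, 0]]'

```text
time_s: 18.55
position: [0.4573, 0.1025, 0.1046]
eef_rot: [-1.353, -0.869, 0.666]
contact_force: [0.1, 0.4, -7.6]
gripper_width: 0.0172
```

```bash
python3 sv.py v5
```

```text
t 18.55 p [0.4573 0.1025 0.1046] tilt left deg -8.31 tilt X 0.1 F XYZ -0.2 0.4 -7.6 T [-0.33  0.2   0.05] w 0.01724978318903356
```

View pics/v5.png

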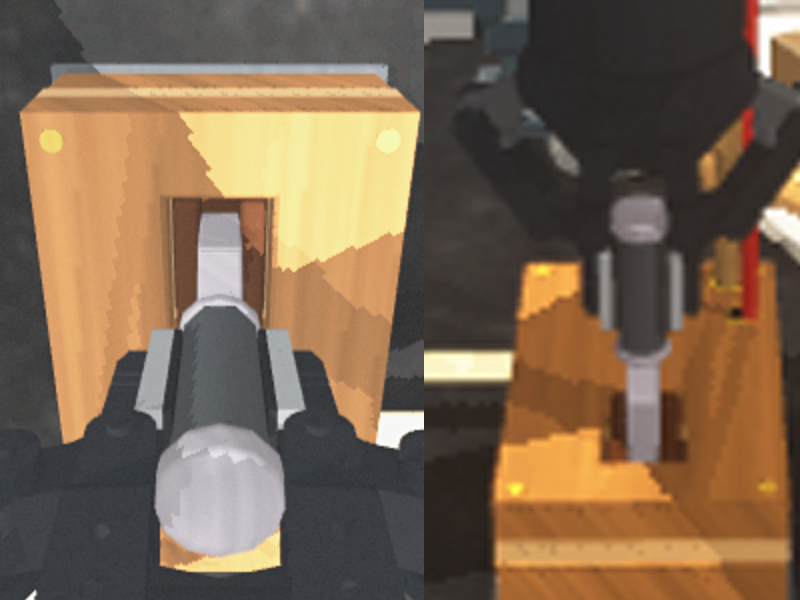

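Request:
apply_moves --offset '[[0.001, 0.0016, 0.0005], [0.002, 0.0032, 0.0011], [0.0031, 0.0048, 0.0017], [0.0042, 0.0065, 0.0023], [0.0053, 0.0082, 0.0027], [0.0063, 0.0098, 0.003], [0.0074, 0.0115, 0.0032], [0.0084, 0.0131, 0.0034], [0.0084, 0.0131, 0.0034]]' --delta_rot '[[-1.83, 1.18, 0], [-3.65, 2.35, 0], [-5.5, 3.5, 0], [-7.3, 4.7, 0], [-9.1, 5.9, 0], [-11, 7.05, 0], [-12.8, 8.2, 0], [-14.4, 9.2, 0], [-14.4, 9.2, 0]]'

```text
time_s: 19.55
position: [0.4664, 0.1167, 0.1077]
eef_rot: [-1.5, -0.673, 0.897]
contact_force: [0.5, 1.0, -10.0]
gripper_width: 0.0174
```

```bash
python3 st.py
```

```text
t 19.55 p [0.4664 0.1167 0.1077] tilt left deg 8.9 tilt X 0.05 F XYZ -0.1 1.2 -10.0 T [ 0.73 -0.54 -0.02] w 0.01739322746793677
```

Request:
apply_moves --offset '[[-0.001, -0.0016, 0.0003], [-0.002, -0.0033, 0.0009], [-0.0031, -0.005, 0.0015], [-0.0043, -0.0067, 0.002], [-0.0054, -0.0084, 0.0024], [-0.0065, -0.0102, 0.0027], [-0.0076, -0.0119, 0.0029], [-0.0087, -0.0137, 0.003], [-0.0087, -0.0137, 0.003]]' --delta_rot '[[1.83, -1.18, 0], [3.65, -2.35, 0], [5.5, -3.5, 0], [7.3, -4.7, 0], [9.1, -5.9, 0], [11, -7.05, 0], [12.8, -8.2, 0], [14.4, -9.2, 0], [14.4, -9.2, 0]]'

```text
time_s: 20.45
position: [0.4573, 0.1023, 0.1111]
eef_rot: [-1.354, -0.869, 0.668]
contact_force: [-1.9, -0.8, -4.0]
gripper_width: 0.0174
```

```bash
python3 sv.py v6
```

```text
t 20.45 p [0.4573 0.1023 0.1111] tilt left deg -8.19 tilt X 0.06 F XYZ -1.1 -1.7 -4.0 T [-0.38  0.39 -0.02] w 0.01739415374818282
```

View pics/v6.png

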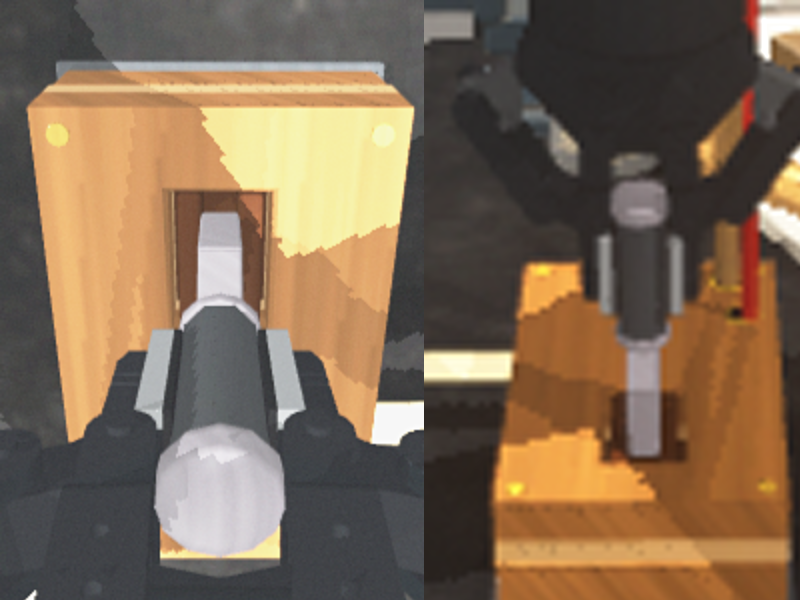

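Request:
apply_moves --offset '[[0.001, 0.0016, 0.0005], [0.002, 0.0033, 0.0011], [0.0032, 0.0049, 0.0017], [0.0043, 0.0067, 0.0023], [0.0054, 0.0084, 0.0028], [0.0065, 0.0101, 0.0031], [0.0076, 0.0119, 0.0033], [0.0086, 0.0135, 0.0035], [0.0086, 0.0135, 0.0035]]' --delta_rot '[[-1.83, 1.18, 0], [-3.65, 2.35, 0], [-5.5, 3.5, 0], [-7.3, 4.7, 0], [-9.1, 5.9, 0], [-11, 7.05, 0], [-12.8, 8.2, 0], [-14, 9, 0], [-14, 9, 0]]'

```text
time_s: 21.45
position: [0.4668, 0.1168, 0.1148]
eef_rot: [-1.497, -0.679, 0.893]
contact_force: [-0.9, 0.1, -0.9]
gripper_width: 0.0176
```

```bash
python3 st.py
```

```text
t 21.45 p [0.4668 0.1168 0.1148] tilt left deg 8.52 tilt X 0.0 F XYZ -0.8 -0.4 -0.9 T [ 0.1  -0.11  0.04] w 0.017647715413679124
```

Request:
apply_moves --offset '[[-0.0013, -0.0021, 0.0008], [-0.0025, -0.0042, 0.0018], [-0.0038, -0.0063, 0.003], [-0.005, -0.0084, 0.0045], [-0.005, -0.0084, 0.0065], [-0.005, -0.0084, 0.009], [-0.005, -0.0084, 0.012], [-0.005, -0.0084, 0.012], [-0.005, -0.0084, 0.012]]' --delta_rot '[[1.8, -1.15, 0], [3.6, -2.3, 0], [5.4, -3.45, 0], [7.15, -4.6, 0], [7.15, -4.6, 0], [7.15, -4.6, 0], [7.15, -4.6, 0], [7.15, -4.6, 0], [7.15, -4.6, 0]]'

```text
time_s: 22.35
position: [0.4619, 0.1086, 0.1267]
eef_rot: [-1.427, -0.779, 0.78]
contact_force: [0.3, 0.2, -1.8]
gripper_width: 0.0173
```

```bash
python3 sv.py v7; python3 - <<'E'
from h import *
w=grab_frame("wrist"); crop(w,0,0,512,384,1.5,"w20.png")
E
```

```text
t 22.35 p [0.4619 0.1086 0.1267] tilt left deg 0.03 tilt X -0.01 F XYZ 0.2 0.3 -1.8 T [0.02 0.04 0.01] w 0.01733870237837747
```

View pics/v7.png

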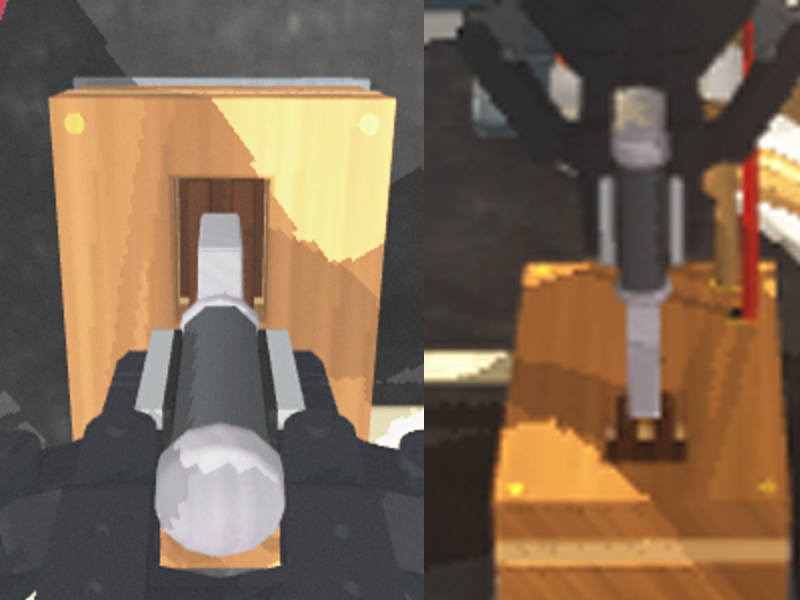

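View pics/w20.png

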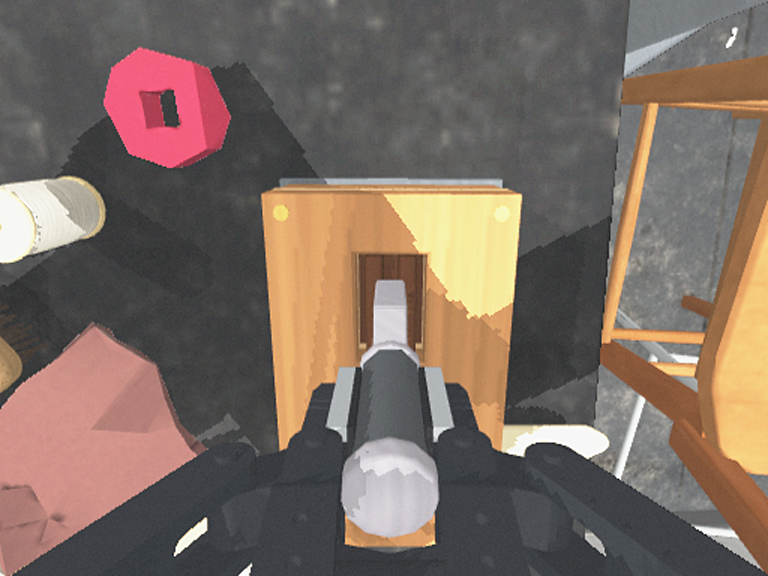

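```bash
python3 - <<'E'
from h import *
w=grab_frame("wrist");g=grab_frame("scene");s=sense()
c=np.array([.4814,.1413,0]);a=np.radians(-32.7);X=np.array([np.cos(a),np.sin(a),0]);Y=np.array([-X[1],X[0],0])
e=plane(w,608/1.5,440/1.5,.028);print("folder outer end block",X@(e-c),Y@(e-c), "centre x",X@(e-c)+.072)
crop(g,160,150,260,240,6,"s20.png")
# block drift: top-right corners
for q in [(262,190),(521,192)]: r=plane(w,q[0]/1.5,q[1]/1.5,.054);print(X@(r-c),Y@(r-c))
# punch tip in scene: projected foot bottom vs. height
for z in (.06,.068,.076): print(z,proj(g,np.array([.461,.108,z])-.019*Y))
print("obs",190+(643-424)/5.5,150+416/5.5,np.linalg.norm(s["joint_vel"]))
E
```

```text
folder outer end block -0.11939694218445437 0.043510123933015336 centre x -0.04739694218445438
0.05450595608429035 -0.09415236229976226
-0.054226773812689796 -0.09331971507859609
0.06 [229.54947643 228.42581649]
0.068 [229.49523397 225.21311496]
0.076 [229.44050349 221.97150949]
obs 229.8181818181818 225.63636363636363 0.002929038666728195
```

View pics/s20.png

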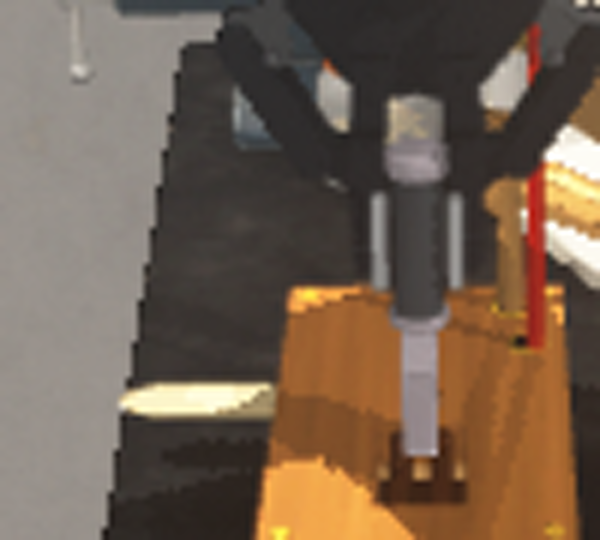

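```bash
python3 -c "
from station import *
print(finish_job())"
```

```text
the job is handed in; nothing more can be done
None
```

I slid the bone folder into the slot and let go of it. I then took the punch by its shank, rocked it left and right in nine swings (about ±8.5°) while easing it up about 3 mm a swing, and handed the job in at about 22.5 s.

What the last checks showed:
- **Folder:** it is released. Its centre is at about x −0.047 m, y 0.044 m in the block frame, so roughly 2 mm short of the blind end.
- **Punch:** it is held still and upright, with the tool's tilt under 0.1° and no visible slip in the fingers. Its lower end is about 13 mm above the block's top. The wrist reads a 1.8 N downward pull against about 2.2 N for the punch's weight, so it hangs free.
- **Block:** it has not moved beyond the 2 mm measuring error and looks flat in the images. The strongest upward pull I read was 10 N, including the punch's own weight.
- **Other tools:** I stayed clear of them, but did not measure them again at the end.

No check failed. The two fixes of the block's position differed by about 2 mm, and I used their average.

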